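# Clamp a connecting rod in its reaming fixture

### The arm

A 6-joint arm with a two-finger parallel gripper is mounted at the origin on the work surface. World frame = base frame: x ahead of the robot, y to its left, z up, the work surface at z = 0. Lengths are in m, angles in rad, forces in N, time in s.
With the tool pointing down it reaches from about 0.35 to 0.85 m from the base axis. Payload 8.1 kg.
Tool frame: the origin (TCP) lies on the centre line of the jaws, within the pads' length; the fingertips stand 19 mm ahead of it and the grasp point (between the pads) is the TCP (robot.tips_ahead is the distance from the TCP to the fingertips, in m); y points along the fingers, z is the direction in which the jaws open and shut, and the axes are right-handed (so a half turn about y gives the same grasp; the last joint's range is limited). The gripper opens to 93 mm and grips with 3 to 60 N. Pads are 15 mm wide; open, the fingers measure 128 mm over their backs; the gripper's body (75 mm by 188 mm) begins 65 mm behind the grasp point.
Start: joints at [-1.347, 0.13, 1.488, -0, 1.523, -0.085], TCP at [0.182, -0.572, 0.238] pointing down, gripper open.
Joint ranges: [-2.96, 2.96], [-0.89, 2.26], [0.02, 2.5], [-1.34, 4.48], [0, 2.73], [-2.66, 2.66]. Speed limits (rad/s): [2.39, 2.39, 2.79, 3.14, 3.14, 3.14].

### API

Orientations are given as a rotation vector (axis times angle).
In Python, from plant import robot, imaging, models gives the robot as it stands.
- The arm moves only by the tool carry_out, never from a script. Its argument "motion" is one flat list of numbers, 7 for each row, row after row: the shift along the tool's x, y, z in m, then the turn, a rotation vector about the tool's x, y, z in degrees, then the opening, from -1 (shut) to 1 (fully open). A call has exactly 5 rows; each row shifts and turns the pose as measured when the row begins, along the tool's axes as they then stand; what a row does not reach is not made up. A row lasts 1/10 s, in which the tool goes at most 50 mm and 8.59 degrees, less where a joint would pass 70% of its speed; a pose out of reach is approached as far as the arm can. A call is refused whole if a number of a shift passes 0.05 or a number of a turn 8.59, either way. A call with a gripper value outside its range is refused whole. The fingers move at their own pace and stop on an object; "squeeze" is the grip in N (left out, the last holds). Time passes only in rows, so rows that do not move let the fingers close, or fill a call up. It gives the time, the measured TCP pose, the force and the opening at its end, in the units of the state.
- robot.read_state(): the state, without advancing time (a new reading comes with each control period).
- imaging.read_camera(name): name is "side" or "top" or "wrist"; returns the picture (480x640x3 uint8, blue, green, red); there is no depth.
- imaging.camera_model(name): a dict with "K" (3x3 intrinsics, pixels), "position" and "orientation" of the camera in the world. Camera axes: x right, y down, z forward; pixel columns grow to the right and rows downward; lengths in m; the calibration is good to about 2 mm. A picture is of the moment at which its call begins: read the wrist's pose just before it. camera_model takes no time and is no camera call; for the wrist camera it gives the pose at the moment of the call.
- robot.close_job(): hands the job in, once; it reports no verdict.
Trained networks look in the newest picture that a camera, given by its name, has taken for a name from the list of things; names that differ only in an ending like _2 or _b are one class to them, and where a whole thing is asked for, a point or a joint stands for the part that bears it (a point fixed in the world has none). Each returns a list of dicts, best first, with "confidence" (0 to 1); they miss things now and then, are a little off and sometimes report something else, mostly with a low value. They report only what shows in the picture. A call takes as long as a camera call. They do not tell look-alikes from the thing itself.
- models.outline_of(camera, thing): "pixels" (480x640 bool, what is visible of it) and "pixel" ([column, row] in pixels, amid what is visible of it).
The state is a dict: "t": time; "q": joint angles; "dq": joint speeds; "joint_torque": joint torques, N m; "tool_pos": TCP position; "orientation": TCP orientation; "force": force on the tool from outside, world axes, zero at the start; "wrist_torque": the same for the moment, N m; "opening": finger opening in m.
Only numpy, scipy, OpenCV 4.12 (cv2) and the standard library are available. Lean on these libraries where they do the work, as an engineer would, in place of code of your own. Each camera call takes 0.05 s, during which the arm holds its last target.

### The job

Clamp the engine connecting rod down in its fixture so that its small-end bush can be reamed: with the back of a finger push the clamp strap round until it lies across the rod against its stop pin, then push the cam lever fully down so that the rubber pad bears on the rod. It is all pushing, nothing needs gripping; do not lift the rod or knock it out of its seat, and leave the loose parts around the fixture where they are.

Things in the scene. Friction and masses are not known exactly. Their poses are not given: they have to be found in the camera images.
- fixture: Dark steel fixture plate fixed to the bench, 200 (x) x 250 (y) x 20 mm. Origin: centre of its underside. The rod lies along y at x = +45 mm. The clamp post stands at x = -45 mm, y = 0 (flange 62 mm across, top 61 mm above the bench). Two 8 mm stop pins on it, 24 mm from its axis, reach 79 mm above the bench: one stops the strap square across the rod, the other when swung away.
- post_top (a point): Centre of the clamp post's flange top, 61 mm above the bench; the strap swings about the vertical axis through it. Axes parallel to the fixture's.
- strap_swing (a joint): Strap angle about the post's vertical axis, growing counter-clockwise from above. 0 = on its stop, pointing along the fixture's +x, square across the rod; 1.57 = along the fixture's +y, parallel to the rod; 1.85 = on the other stop. Starts swung away (1.3 to 1.8). Friction (0.15 N m) holds it anywhere; 2 to 3 N at its middle moves it.
- strap_mid (a point): Point on the strap's centre line at mid thickness, 65 mm from the post axis. x axis along the strap to its free end, z up. The strap is a steel bar 28 mm wide, 16 mm thick, ending 104 mm from the post axis; underside 72 mm, top 88 mm above the bench with the lever up. Push its side that faces away from the rod (14 mm off the centre line on the +y side); only a stop pin is near it.
- strap_end (a point): Middle of the strap's free end face, 104 mm from the post axis. A threaded spindle with lock nut goes through the strap 14 mm before this end, standing 16 mm above the strap.
- pad: Rubber-faced pressure pad, 22 mm across, on the spindle under the strap's free end, 90 mm from the post axis. Origin: centre of its lower face, 53.5 mm above the bench with the lever up, 2.5 mm clear of the rod. It is sprung (10 N per mm); fully clamped it presses on the rod with 12 to 15 N.
- cam_lever (a joint): Cam lever angle. 0 = fully up, 73 degrees above level; 1.2 = fully down on its stop, 4 degrees above level. Starts up (0 to 0.25). It turns with the strap, in the strap's vertical plane, leaning away from the strap's free end. Pushing it down lowers the strap 6 mm. It stays where it is left (friction 0.2 N m: 3 to 4 N near its end moves it).
- lever_pin (a point): Centre of the lever's cross pin, on the post axis, 110 mm above the bench. Axes are the lever's: -x runs from the pin out along the lever, y is the pin, z is square to the upper face, the one to push (it faces the strap's free end when the lever is up, and upward when it is down). Cam and stud reach 15 mm above the pin.
- lever_end (a point): Middle of the lever's outer end face, 94 mm from the pin. The last 48 mm are a flat black hand grip 22 mm wide and 13 mm thick (6.5 mm each side of the line from pin to this point). Axes as lever_pin.
- rod: Loose forged-steel connecting rod, 0.6 kg, lying flat: big end 72 mm across (86 over the bolt bosses) on a locating plug, small end 40 mm across with a bronze bush, 150 mm apart, their tops 54 mm above the bench; the beam between is 25 mm wide, top at 51 mm. Origin: on its centre line where the pad comes down, level with its underside (32 mm up). y axis from big to small end, z up.
- piston: Loose aluminium piston standing crown down on the bench, 76 mm across, 60 mm high. Origin: centre of its underside. Leave it alone.
- wrist_pin: Loose steel wrist pin (tube) standing upright on the bench, 22 mm across, 62 mm high. Origin: centre of its underside. Leave it alone.
- wrench: Loose steel open-ended wrench lying on the bench beyond the fixture, 170 mm long. Origin: under its middle. Leave it alone.
- shell_box: Loose small carton of bearing shells on the bench beyond the fixture, 55 x 80 x 35 mm. Origin: centre of its underside. Leave it alone.
Not all that is in view belongs to the job. What is meant by the rod is not blue, red or turquoise, and is the larger of those in its own colour.

How it is judged:
By the outcome, as a careful person would: the job done as asked, in the order asked, and still so for the second after the job is handed in, with the robot touching nothing.
It also fails if it takes over 48 s, if anything falls off the work surface, if the arm or the gripper's body presses on something with over 40 N, if the wrist force passes 120 N, or if a joint passes its speed limit or range.

## Working session

There is one attempt and no reset: what is moved stays moved. The work goes in short steps, Python scripts to look and compute and a tool call to move; the robot and the scene stay as the last step left them, time stands still between calls to the robot, and variables do not carry over. Pictures are saved under pics/ and viewed, and the job is handed in when it is done.

Besides the shell and the picture viewer there is one more tool, called after "Request:" as a command line: name --argument value ..., lists and objects as JSON in quotes. carry_out: Moves the arm, as the interface text tells. Its arguments: {"type":"object","properties":{"motion":{"type":"array","items":{"type":"number"}},"squeeze":{"type":"number"}},"required":["motion"]}

```bash
mkdir -p pics; ls; python3 - <<'E'
from plant import robot, imaging, models
import cv2,numpy as np
s=robot.read_state()
for k,v in s.items(): print(k,np.round(v,4))
for n in ["side","top"]:
    im=imaging.read_camera(n); cv2.imwrite(f"pics/{n}0.png",im)
    m=imaging.camera_model(n); print(n,m)
E
```

```text
pics
t 0.0
q [-1.3474  0.1312  1.4893  0.      1.523  -0.0854]
dq [ 0.0006 -0.0007 -0.0001 -0.0014  0.0008  0.0007]
joint_torque [-3.90000e-03 -5.59846e+01 -4.91772e+01  7.63000e-02  3.54000e-02
 -1.00000e-04]
tool_pos [ 0.1822 -0.5711  0.2366]
orientation [-0.32    2.0569 -2.0531]
force [ 0.4067 -0.1707 -0.2645]
wrist_torque [ 0.0207 -0.0334  0.009 ]
opening 0.093
side {'K': array([[534.12389171,   0.        , 320.29940859],
       [  0.        , 534.12389171, 229.51624981],
       [  0.        ,   0.        ,   1.        ]]), 'position': array([ 0.31002319, -0.75997383,  0.6682754 ]), 'orientation': array([-2.14133751,  0.30727742, -0.18068978])}
top {'K': array([[458.08980038,   0.        , 314.88040625],
       [  0.        , 458.08980038, 242.53157136],
       [  0.        ,   0.        ,   1.        ]]), 'position': array([0.38155454, 0.02318248, 0.97678105]), 'orientation': array([-1.93273182,  2.3039331 , -0.2389727 ])}
```

View pics/side0.png

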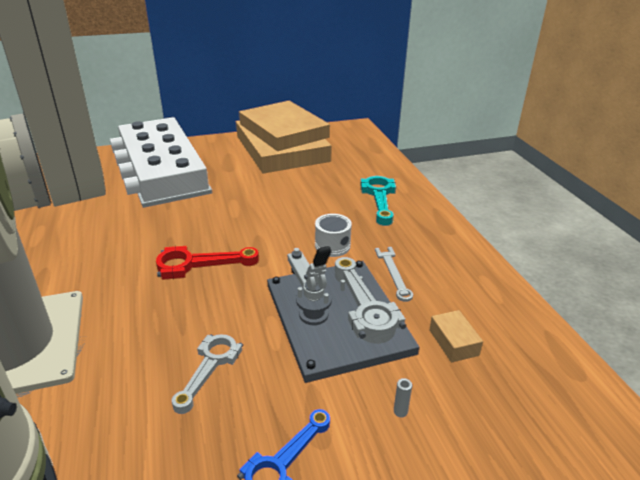

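View pics/top0.png

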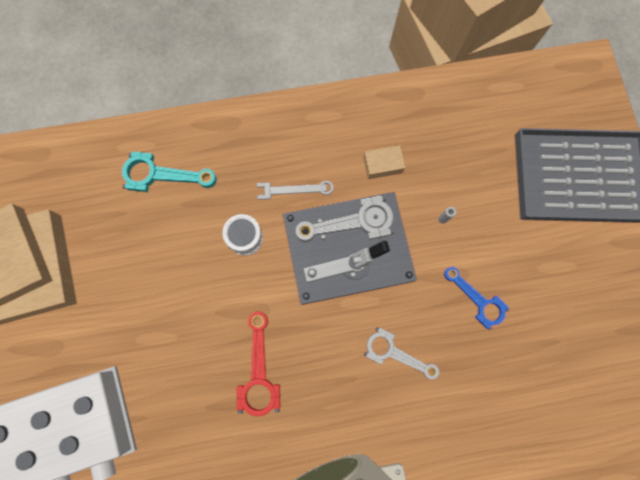

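The silver rods are one on the fixture (top ~340,225) and one lying loose (top ~400,355); blue, red and turquoise are ruled out. I'll confirm with an enlarged crop.

```bash
cat > h.py <<'E'
import numpy as np,cv2
from scipy.spatial.transform import Rotation as R
from plant import robot, imaging, models
def proj(m,P):
    P=np.atleast_2d(P); c=(P-m["position"])@R.from_rotvec(m["orientation"]).as_matrix()
    u=c@np.array(m["K"]).T; return u[:,:2]/u[:,2:]
def back(m,px,z):
    px=np.atleast_2d(px).astype(float)
    d=np.c_[px,np.ones(len(px))]@np.linalg.inv(m["K"]).T@R.from_rotvec(m["orientation"]).as_matrix().T
    t=(z-m["position"][2])/d[:,2]; return m["position"]+d*t[:,None]
E
python3 - <<'E'
from h import *
im={n:imaging.read_camera(n) for n in ["top","side"]}
out={}
for c in im:
    for th in ["fixture","rod","strap_mid","lever_end","pad"]:
        for i,r in enumerate(models.outline_of(c,th)[:3]):
            p=r["pixels"]; print(c,th,round(r["confidence"],2),np.round(r["pixel"]),p.sum())
            out[f"{c}_{th}_{i}"]=p
np.savez("out.npz",**out)
a=cv2.resize(im["top"][180:390,270:450],None,fx=4,fy=4,interpolation=cv2.INTER_CUBIC)[:600]
cv2.imwrite("pics/topc.png",cv2.resize(im["top"][180:390,270:450],(514,600),interpolation=cv2.INTER_CUBIC))
cv2.imwrite("pics/sidec.png",cv2.resize(im["side"][230:390,255:430],(656,600),interpolation=cv2.INTER_CUBIC))
E
```

```text
top fixture 0.92 [346. 256.] 9332
top rod 0.96 [257. 376.] 1785
top rod 0.89 [393. 355.] 929
top rod 0.72 [359. 225.] 1662
top strap_mid 0.7 [331. 268.] 819
top lever_end 0.58 [369. 253.] 481
top pad 0.42 [357. 223.] 1728
side fixture 0.83 [332. 322.] 10802
side fixture 0.2 [303. 271.] 623
side rod 0.96 [205. 364.] 1800
side rod 0.88 [380. 188.] 1055
side rod 0.85 [192. 256.] 1964
side strap_mid 0.89 [304. 268.] 657
side lever_end 0.61 [320. 267.] 649
side pad 0.71 [392. 276.] 627
side pad 0.61 [326. 320.] 10451
```

View pics/topc.png

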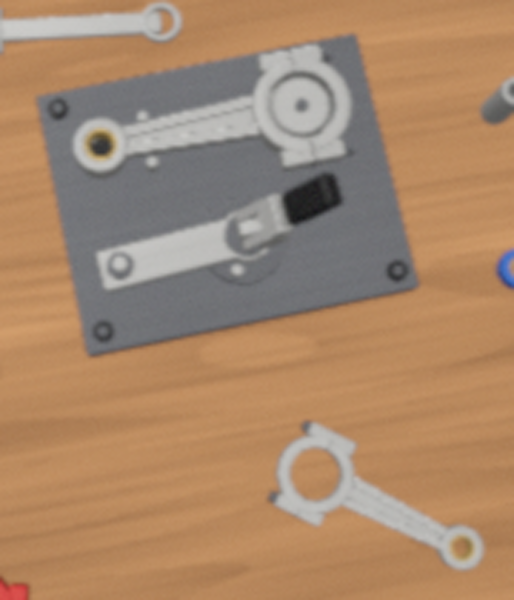

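View pics/sidec.png

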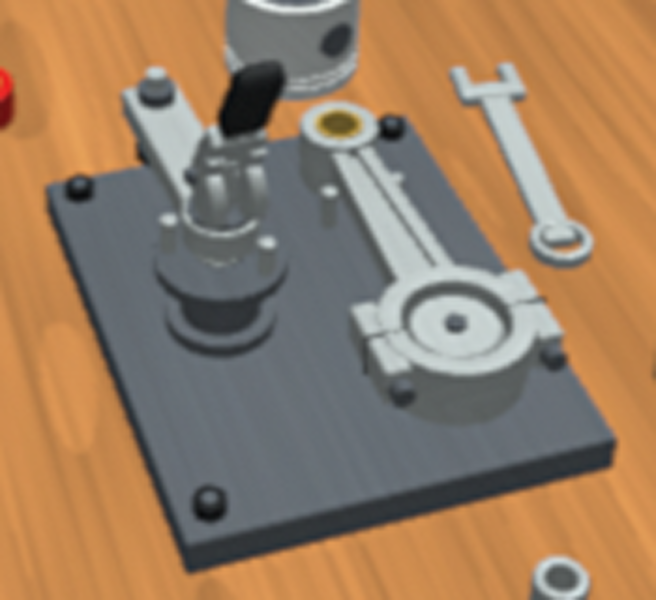

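The rod meant is the silver one seated on the fixture (top 340,225). It is the larger of the two silver ones. The strap lies along fixture +y with its spindle at top (312,272), and the lever is up with its black grip at top (378,249). Next I'll fit the poses.

```bash
cat > fit.py <<'E'
from h import *
from scipy.optimize import least_squares
M={n:imaging.camera_model(n) for n in ["top","side"]}
ct=np.array([[38,98],[357,35],[417,287],[90,355]])/ (514/180)+[270,180]
cs=np.array([[410,122],[613,443],[188,543],[48,188]])/3.75+[255,230]
# local corners TL,TR,BR,BL in top view: (+x,+y),(+x,-y),(-x,-y),(-x,+y)
L=np.array([[.1,.125,.02],[.1,-.125,.02],[-.1,-.125,.02],[-.1,.125,.02]])
def T(p,l):
    c,s=np.cos(p[2]),np.sin(p[2]); l=np.atleast_2d(l)
    return np.c_[p[0]+c*l[:,0]-s*l[:,1],p[1]+s*l[:,0]+c*l[:,1],l[:,2]]
def ft(p): return (proj(M["top"],T(p,L))-ct).ravel()
def fs(p): return (proj(M["side"],T(p,L))-cs).ravel()
p0=[.45,0,.2]
for n,f in [("top",ft),("side",fs),("both",lambda p:np.r_[ft(p),fs(p)])]:
    r=least_squares(f,p0,loss="soft_l1"); print(n,np.round(r.x,4),np.round(r.fun,1))
p=r.x
post=T(p,[[-.045,0,.061]])[0]; print("post",post)
sp=dict(top=np.array([120,264])/(514/180)+[270,180],side=np.array([155,78])/3.75+[255,230])
def strap(a,z=.104,r=.09): return post*[1,1,0]+[r*np.cos(p[2]+a),r*np.sin(p[2]+a),z]
g=lambda q:np.r_[proj(M["top"],strap(q[0]))[0]-sp["top"],proj(M["side"],strap(q[0]))[0]-sp["side"]]
r=least_squares(g,[1.6]); a=r.x[0]; print("strap",a,r.fun)
def lever(a,th,x,z): # x out along lever, z up from face
    e=np.radians(73)-th; h=-np.array([np.cos(p[2]+a),np.sin(p[2]+a),0]); u=h*np.cos(e)+[0,0,np.sin(e)]
    n=-h*np.sin(e)+np.array([0,0,np.cos(e)])
    return post*[1,1,0]+[0,0,.11]+u*x+n*z
for th in [0,.1,.2,.3]:
    print(th,[np.round(np.r_[proj(M[c],lever(a,th,.046,0))[0],proj(M[c],lever(a,th,.094,0))[0]],1) for c in M],lever(a,th,.094,0))
np.savez("fit.npz",p=p,post=post,a=a)
E
python3 fit.py
```

```text
top [ 0.5513 -0.0871  0.0279] [-0.6 -0.6  0.2 -0.7  1.7  0.4 -0.6  0.8]
side [ 0.5528 -0.0884  0.0203] [ 0.  -1.9  2.3 -0.  -0.8  1.5 -0.3 -1.1]
both [ 0.5522 -0.0876  0.023 ] [-0.2 -1.4  0.6 -0.9  1.7  0.3 -0.7  0.  -0.6 -2.1  1.9 -0.5 -1.   1.3
 -0.8 -1.2]
post [ 0.5072021  -0.08864457  0.061     ]
strap 1.633875840981862 [ 0.77890582 -0.06532045 -0.20804137 -1.57882902]
0 [array([367.6, 254.1, 378.6, 247.4]), array([317.2, 259.2, 320.8, 240.4])] [ 0.50956438 -0.1160258   0.19989265]
0.1 [array([369.8, 253.7, 383.2, 246.5]), array([318.2, 261.5, 322.9, 245.2])] [ 0.51032396 -0.12483008  0.19669984]
0.2 [array([371.8, 253.3, 387.5, 245.7]), array([319.1, 263.9, 324.9, 250.4])] [ 0.51105234 -0.13327282  0.19264076]
0.3 [array([373.7, 253. , 391.4, 245.1]), array([320. , 266.5, 326.9, 255.9])] [ 0.51174225 -0.14126964  0.18775596]
```

```bash
cat > plan.py <<'E'
from h import *
f=np.load("fit.npz"); p=f["p"]; post=f["post"]
def now():
    s=robot.read_state(); Rm=R.from_rotvec(s["orientation"]).as_matrix(); return s,Rm
def goal(ang,r,off,ztip,sgn=1):
    # strap angle ang(fixture). jaw axis perpendicular to strap; off= TCP distance on +y side of centre line
    A=ang+p[2]; d=np.array([np.cos(A),np.sin(A),0]); n=np.array([-np.sin(A),np.cos(A),0])
    P=post*[1,1,0]+d*r+n*off+[0,0,ztip+.019]
    Y=np.array([0,0,-1.]); Z=sgn*n; X=np.cross(Y,Z); return P,np.c_[X,Y,Z]
def delta(Rm,P0,P,G):
    return Rm.T@(P-P0), np.degrees(R.from_matrix(Rm.T@G).as_rotvec())
if __name__=="__main__":
    s,Rm=now(); print(np.round(Rm,3)); print(np.round(s["q"],2),s["tool_pos"],np.round(s["force"],1),s["opening"],s["t"])
    for sg in (1,-1):
      for a,off in [(1.634,.045),(0,.0315)]:
        P,G=goal(a,.07,off,.07,sg); print(sg,a,P,*[np.round(v,3) for v in delta(Rm,s["tool_pos"],P,G)])
E
python3 plan.py
```

```text
[[-0.953  0.     0.304]
 [-0.304 -0.    -0.953]
 [-0.    -1.     0.   ]]
[-1.35  0.13  1.49  0.    1.52 -0.09] [ 0.1823809  -0.57163983  0.23769806] [-0.7  0.7  0.7] 0.0929536644012969 0.7
1 1.634 [ 0.45634367 -0.02277789  0.089     ] [-0.428  0.149 -0.44 ] [-3.00000e-03  1.02754e+02 -4.00000e-03]
1 0 [ 0.57645979 -0.05554437  0.089     ] [-0.532  0.149 -0.372] [-2.00000e-03 -1.63625e+02  7.00000e-03]
-1 1.634 [ 0.45634367 -0.02277789  0.089     ] [-0.428  0.149 -0.44 ] [-4.0000e-03 -7.7246e+01  3.0000e-03]
-1 0 [ 0.57645979 -0.05554437  0.089     ] [-0.532  0.149 -0.372] [-5.0000e-03  1.6375e+01 -1.0000e-03]
```

```bash
cat >> plan.py <<'E'
def rows(P,G,n,k=5,grip=-1):
    s,Rm=now(); P0=s["tool_pos"]; rv=R.from_matrix(Rm.T@G).as_rotvec()
    for i in range(min(n,k)):
        Rc=Rm@R.from_rotvec(rv*i/n).as_matrix()
        d=Rc.T@((P-P0)/n); t=np.degrees(rv/n)
        print(", ".join(f"{v:.3f}" for v in d)+",  "+", ".join(f"{v:.1f}" for v in t)+f", {grip},")
    print("t",round(s["t"],2),"pos",np.round(s["tool_pos"],4),"F",np.round(s["force"],1),"open",round(s["opening"],3),"left",np.round(P-P0,3),np.round(np.degrees(rv),1))
E
python3 -c "
from plan import *
P,G=goal(1.634,.07,.055,.07,-1);P[2]=.237
rows(P,G,14)"
```

```text
-0.030, 0.000, -0.032,  -0.0, -5.5, 0.0, -1,
-0.033, 0.000, -0.029,  -0.0, -5.5, 0.0, -1,
-0.035, 0.000, -0.025,  -0.0, -5.5, 0.0, -1,
-0.038, 0.000, -0.022,  -0.0, -5.5, 0.0, -1,
-0.040, 0.000, -0.018,  -0.0, -5.5, 0.0, -1,
t 0.7 pos [ 0.1824 -0.5716  0.2377] F [-0.7  0.7  0.7] open 0.093 left [ 0.264  0.548 -0.001] [ -0.  -77.2   0. ]
```

Request:
carry_out --motion '[-0.03,0,-0.032,0,-5.5,0,-1,-0.033,0,-0.029,0,-5.5,0,-1,-0.035,0,-0.025,0,-5.5,0,-1,-0.038,0,-0.022,0,-5.5,0,-1,-0.04,0,-0.018,0,-5.5,0,-1]' --squeeze 10

```text
t: 1.2
tool_pos: [0.2761, -0.3718, 0.2355]
orientation: [-0.739, 1.754, -1.751]
force: [1.1, 0.2, 0.5]
opening: 0.0574
```

```bash
python3 -c "
from plan import *
P,G=goal(1.634,.07,.055,.07,-1);P[2]=.237
rows(P,G,10)"
```

```text
-0.037, -0.000, -0.012,  0.0, -4.9, -0.0, -1,
-0.038, -0.000, -0.009,  0.0, -4.9, -0.0, -1,
-0.038, -0.000, -0.006,  0.0, -4.9, -0.0, -1,
-0.039, -0.000, -0.002,  0.0, -4.9, -0.0, -1,
-0.039, -0.000, 0.001,  0.0, -4.9, -0.0, -1,
t 1.2 pos [ 0.2761 -0.3718  0.2355] F [1.1 0.2 0.5] open 0.057 left [0.17  0.348 0.002] [  0.1 -49.2  -0. ]
```

Request:
carry_out --motion '[-0.037,0,-0.012,0,-5,0,-1,-0.038,0,-0.009,0,-5,0,-1,-0.038,0,-0.006,0,-5,0,-1,-0.039,0,-0.002,0,-5,0,-1,-0.039,0,0.001,0,-5,0,-1]'

```text
t: 1.7
tool_pos: [0.3623, -0.1886, 0.2367]
orientation: [-1.04, 1.438, -1.442]
force: [-0.0, -1.0, -0.6]
opening: 0.0177
```

```bash
python3 -c "
from plan import *
P,G=goal(1.634,.07,.055,.07,-1);P[2]=.237
rows(P,G,5)"
```

```text
-0.037, -0.000, 0.006,  -0.0, -4.6, 0.0, -1,
-0.036, -0.000, 0.009,  -0.0, -4.6, 0.0, -1,
-0.035, -0.000, 0.011,  -0.0, -4.6, 0.0, -1,
-0.034, -0.000, 0.014,  -0.0, -4.6, 0.0, -1,
-0.033, -0.000, 0.017,  -0.0, -4.6, 0.0, -1,
t 1.7 pos [ 0.3623 -0.1886  0.2367] F [-0.  -1.  -0.6] open 0.018 left [0.084 0.165 0.   ] [ -0.2 -23.2   0.1]
```

Request:
carry_out --motion '[-0.037,0,0.006,0,-4.6,0,-1,-0.036,0,0.009,0,-4.6,0,-1,-0.035,0,0.011,0,-4.6,0,-1,-0.034,0,0.014,0,-4.6,0,-1,-0.033,0,0.017,0,-4.6,0,-1]'

```text
t: 2.2
tool_pos: [0.4482, -0.0154, 0.2386]
orientation: [-1.252, 1.128, -1.141]
force: [0.8, -0.4, -0.0]
opening: 0.0004
```

```bash
python3 - <<'E'
from plan import *
P,G=goal(1.634,.07,.055,.07,-1)
rows(P,G,5)
for n in ["side","wrist","top"]:
    im=imaging.read_camera(n); cv2.imwrite(f"pics/{n}1.png",im)
E
```

```text
0.001, 0.030, -0.001,  -0.1, 0.2, 0.0, -1,
0.002, 0.030, -0.001,  -0.1, 0.2, 0.0, -1,
0.002, 0.030, -0.001,  -0.1, 0.2, 0.0, -1,
0.002, 0.030, -0.001,  -0.1, 0.2, 0.0, -1,
0.002, 0.030, -0.001,  -0.1, 0.2, 0.0, -1,
t 2.2 pos [ 0.4482 -0.0154  0.2386] F [ 0.8 -0.4 -0. ] open 0.0 left [-0.002 -0.008 -0.15 ] [-0.4  0.8  0.2]
```

View pics/side1.png

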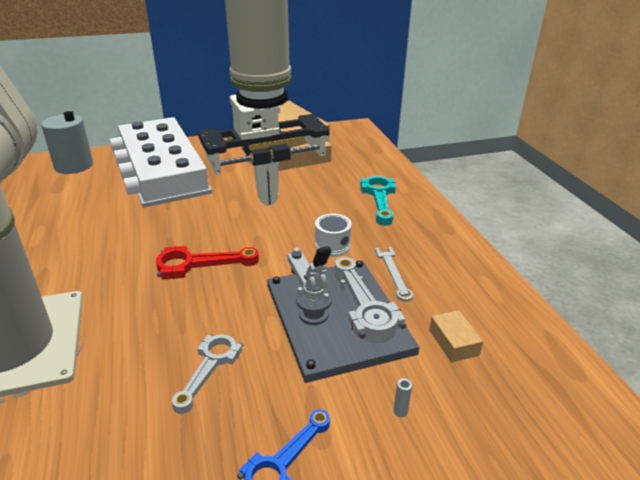

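View pics/wrist1.png

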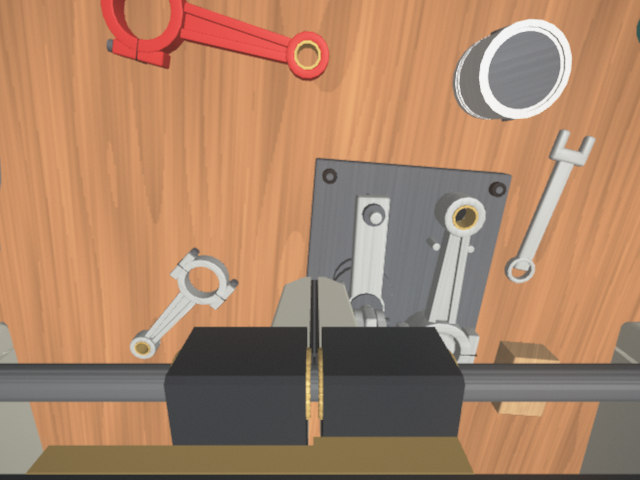

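The wrist and side views agree. The shut fingers are beside the strap on its robot side, with the strap at wrist (372,250), and nothing lies below the tips. Going down.

Request:
carry_out --motion '[0.001,0.03,-0.001,0,0.2,0,-1,0.002,0.03,-0.001,0,0.2,0,-1,0.002,0.03,-0.001,0,0.2,0,-1,0.002,0.03,-0.001,0,0.2,0,-1,0.002,0.03,-0.001,0,0.2,0,-1]'

```text
t: 2.85
tool_pos: [0.4488, -0.0301, 0.0902]
orientation: [-1.236, 1.135, -1.167]
force: [0.6, 0.2, -1.1]
opening: 0.0006
```

```bash
python3 - <<'E'
from plan import *
P,G=goal(1.634,.07,.0315,.07,-1)
rows(P,G,5)
for n in ["side","wrist"]:
    im=imaging.read_camera(n); cv2.imwrite(f"pics/{n}2.png",im if n=="wrist" else cv2.resize(im[180:390,200:430],(657,600)))
E
```

```text
-0.001, 0.000, 0.004,  -0.2, -0.1, 0.1, -1,
-0.001, 0.000, 0.004,  -0.2, -0.1, 0.1, -1,
-0.001, 0.000, 0.004,  -0.2, -0.1, 0.1, -1,
-0.001, 0.000, 0.004,  -0.2, -0.1, 0.1, -1,
-0.001, 0.000, 0.004,  -0.2, -0.1, 0.1, -1,
t 2.85 pos [ 0.4488 -0.0301  0.0902] F [ 0.6  0.2 -1.1] open 0.001 left [ 0.021  0.008 -0.001] [-1.1 -0.6  0.5]
```

View pics/side2.png

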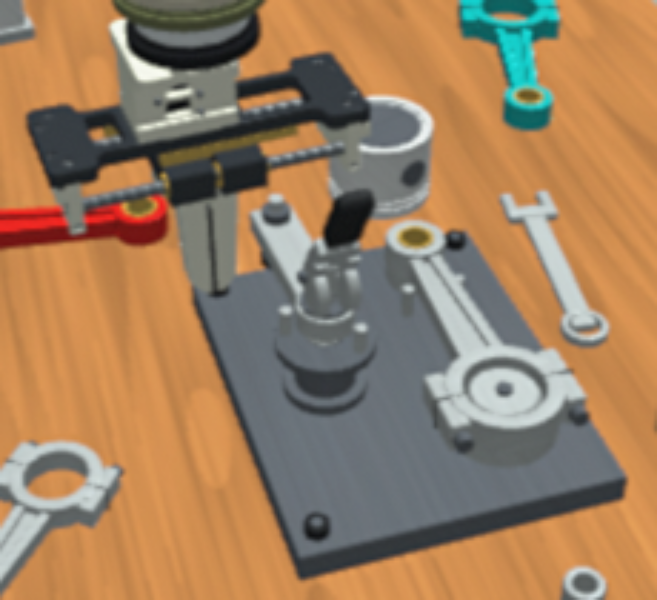

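View pics/wrist2.png

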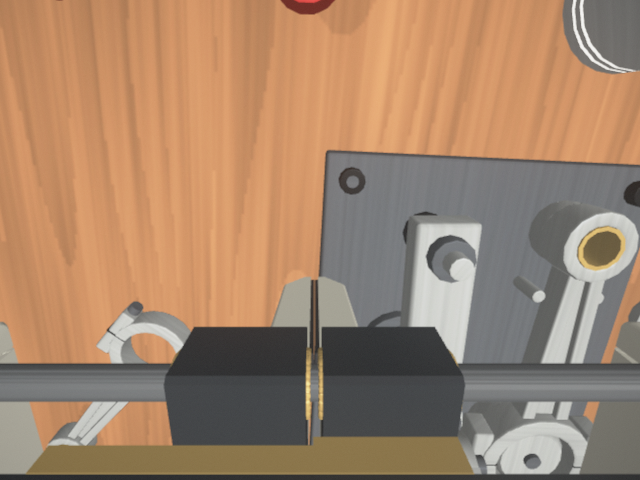

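Request:
carry_out --motion '[-0.001,0,0.006,-0.4,0,0.2,-1,-0.001,0,0.006,-0.4,0,0.2,-1,-0.001,0,0.006,-0.2,0,0,-1,-0.001,0,0.005,0,0,0,-1,-0.001,0,0.004,0,0,0,-1]'

```text
t: 3.45
tool_pos: [0.4769, -0.0239, 0.093]
orientation: [-1.245, 1.157, -1.155]
force: [-3.6, -0.6, -2.1]
opening: 0.0004
```

```bash
cat > meas.py <<'E'
import sys
from plan import *
a=float(sys.argv[1]);n=int(sys.argv[2]);tag=sys.argv[3]; off=float(sys.argv[4]) if len(sys.argv)>4 else .0315
P,G=goal(a,.07,off,.07,-1)
s,Rm=now(); q=Rm.T@(s["tool_pos"]-post*[1,1,0]); z=-Rm[:,2]
print("tool yaw as strap angle",round(np.arctan2(z[1],z[0])-np.pi/2-p[2],3),"r",round(-q[0],4),"off",round(-q[2],4))
rows(P,G,n)
if tag!="-":
    ims=[cv2.resize(imaging.read_camera("top")[180:310,270:430],(400,325)),cv2.resize(imaging.read_camera("side")[190:350,210:407],(400,325))]
    cv2.imwrite(f"pics/c{tag}.png",np.hstack(ims))
E
python3 meas.py 1.2 4 3
```

```text
tool yaw as strap angle -4.662 r 0.0667 off 0.0258
-0.003, 0.001, 0.006,  0.0, 6.0, 0.0, -1,
-0.003, 0.001, 0.006,  0.0, 6.0, 0.0, -1,
-0.004, 0.001, 0.006,  0.0, 6.0, 0.0, -1,
-0.004, 0.001, 0.005,  0.0, 6.0, 0.0, -1,
t 3.45 pos [ 0.4769 -0.0239  0.093 ] F [-3.6 -0.6 -2.1] open 0.0 left [ 0.025  0.012 -0.004] [ 0.1 24.1  0.1]
```

View pics/c3.png

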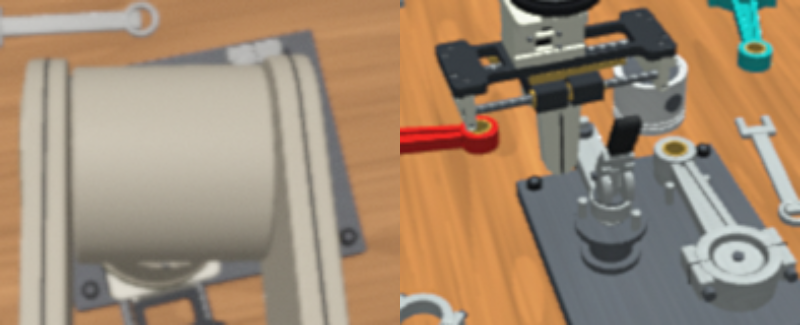

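Contact: 3.6 N against the strap. Now sweeping round.

Request:
carry_out --motion '[-0.003,0.001,0.0075,0,6,0,-1,-0.003,0.001,0.0075,0,6,0,-1,-0.003,0.001,0.0075,0,6,0,-1,-0.003,0.001,0.0075,0,6,0,-1,-0.003,0.001,0.0075,0,6,0,-1]'

```text
t: 4.05
tool_pos: [0.5153, -0.014, 0.0887]
orientation: [-0.956, 1.546, -1.545]
force: [-3.8, -0.5, 2.2]
opening: 0.0003
```

```bash
python3 meas.py 0.6 5 4 .027
```

```text
tool yaw as strap angle 1.081 r 0.0699 off 0.0266
-0.001, -0.000, 0.007,  0.0, 5.5, 0.1, -1,
-0.002, -0.000, 0.007,  0.0, 5.5, 0.1, -1,
-0.002, -0.000, 0.007,  0.0, 5.5, 0.1, -1,
-0.003, -0.000, 0.006,  0.0, 5.5, 0.1, -1,
-0.003, -0.000, 0.006,  0.0, 5.5, 0.1, -1,
t 4.05 pos [ 0.5153 -0.014   0.0887] F [-3.8 -0.5  2.2] open 0.0 left [ 0.033 -0.012  0.   ] [ 0.1 27.6  0.3]
```

View pics/c4.png

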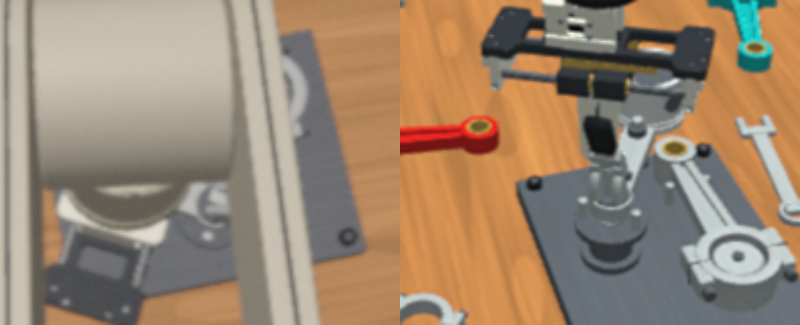

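The strap is following, now at about 1.08 rad. Continuing.

Request:
carry_out --motion '[-0.003,0,0.0075,0,6,0,-1,-0.003,0,0.0075,0,6,0,-1,-0.003,0,0.0075,0,6,0,-1,-0.003,0,0.0075,0,6,0,-1,-0.003,0,0.0075,0,6,0,-1]'

```text
t: 4.65
tool_pos: [0.5505, -0.0246, 0.0876]
orientation: [-0.581, 1.894, -1.89]
force: [-4.6, 1.2, 2.4]
opening: 0.0006
```

```bash
python3 meas.py 0.1 5 5 .027
```

```text
tool yaw as strap angle 0.562 r 0.0706 off 0.0299
-0.001, -0.000, 0.007,  0.0, 5.3, 0.1, -1,
-0.001, -0.000, 0.007,  0.0, 5.3, 0.1, -1,
-0.002, -0.000, 0.007,  0.0, 5.3, 0.1, -1,
-0.003, -0.000, 0.007,  0.0, 5.3, 0.1, -1,
-0.003, -0.000, 0.007,  0.0, 5.3, 0.1, -1,
t 4.65 pos [ 0.5505 -0.0246  0.0876] F [-4.6  1.2  2.4] open 0.001 left [ 0.023 -0.029  0.001] [ 0.2 26.5  0.6]
```

View pics/c5.png

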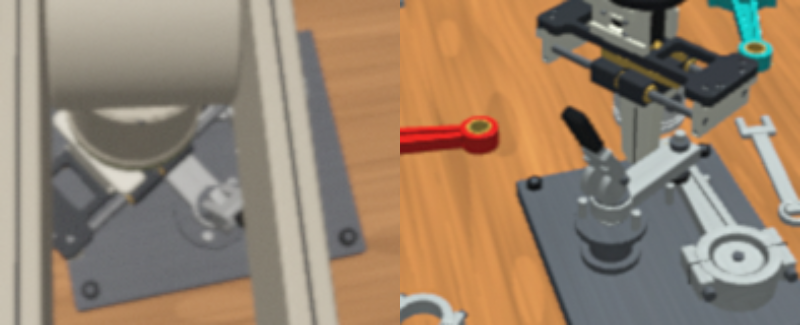

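Request:
carry_out --motion '[-0.002,0,0.008,0,5.5,0,-1,-0.002,0,0.008,0,5.5,0,-1,-0.003,0,0.008,0,5.5,0,-1,-0.003,0,0.008,0,5.5,0,-1,-0.003,0,0.006,0,5,0,-1]'

```text
t: 5.25
tool_pos: [0.5756, -0.0514, 0.0872]
orientation: [-0.156, 2.164, -2.155]
force: [-3.1, 2.2, 0.4]
opening: 0.0004
```

```bash
python3 meas.py 0.0 5 6 .027
```

```text
tool yaw as strap angle 0.108 r 0.0716 off 0.0284
0.000, -0.000, 0.002,  0.0, 1.2, 0.1, -1,
-0.000, -0.000, 0.002,  0.0, 1.2, 0.1, -1,
-0.000, -0.000, 0.002,  0.0, 1.2, 0.1, -1,
-0.000, -0.000, 0.002,  0.0, 1.2, 0.1, -1,
-0.000, -0.000, 0.002,  0.0, 1.2, 0.1, -1,
t 5.25 pos [ 0.5756 -0.0514  0.0872] F [-3.1  2.2  0.4] open 0.0 left [ 0.001 -0.009  0.002] [0.2 6.2 0.7]
```

View pics/c6.png

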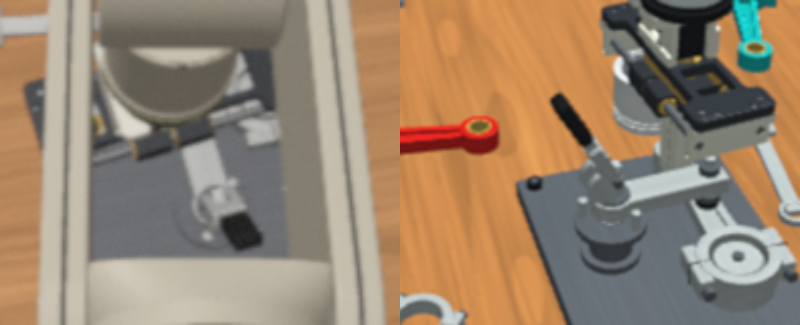

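Near the stop, so I'll take small steps and watch the force.

Request:
carry_out --motion '[0,-0.001,0.003,0,1.5,0,-1,0,0,0.003,0,1.5,0,-1,0,0,0.003,0,1.5,0,-1,0,0,0.003,0,1.5,0,-1,0,0,0.002,0,0.5,0,-1]'

```text
t: 5.85
tool_pos: [0.5779, -0.0584, 0.0881]
orientation: [-0.041, 2.227, -2.195]
force: [0.6, 11.8, 0.3]
opening: 0.0005
```

```bash
python3 meas.py 0.0 5 7 .027
```

```text
tool yaw as strap angle 0.006 r 0.0709 off 0.0295
0.000, -0.000, 0.000,  0.2, 0.1, 0.1, -1,
0.000, -0.000, 0.000,  0.2, 0.1, 0.1, -1,
0.000, -0.000, 0.000,  0.2, 0.1, 0.1, -1,
0.000, -0.000, 0.000,  0.2, 0.1, 0.1, -1,
0.000, -0.000, 0.000,  0.2, 0.1, 0.1, -1,
t 5.85 pos [ 0.5779 -0.0584  0.0881] F [ 0.6 11.8  0.3] open 0.0 left [-0.001 -0.002  0.001] [0.8 0.3 0.4]
```

View pics/c7.png

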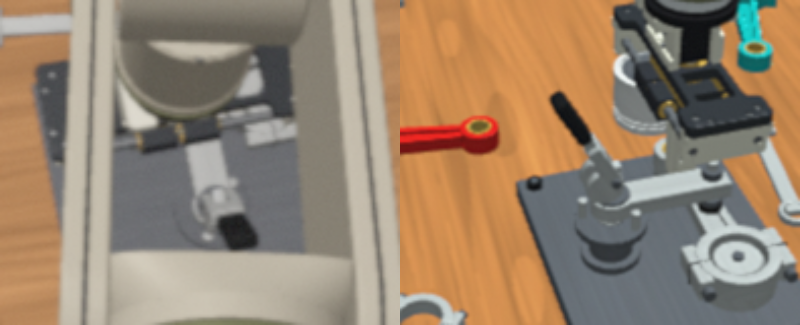

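Request:
carry_out --motion '[0,0,0.002,0,0,0,-1,0,0,0.002,0,0,0,-1,0,0,0.002,0,0,0,-1,0,0,0.002,0,0,0,-1,0,0,0.002,0,0,0,-1]'

```text
t: 6.45
tool_pos: [0.5777, -0.0583, 0.0882]
orientation: [-0.053, 2.236, -2.172]
force: [0.1, 9.7, 0.9]
opening: 0.0003
```

The strap is hard on its stop: no motion under about 10 N. Backing off and rising to the lever.

Request:
carry_out --motion '[0,0,-0.02,0,0,0,-1,0,-0.03,-0.01,0,0,0,-1,0,-0.05,0,0,0,0,-1,0.02,-0.03,0.03,0,0,0,-1,0.02,0,0.03,0,0,0,-1]'

```text
t: 6.95
tool_pos: [0.5389, -0.0912, 0.2006]
orientation: [-0.071, 2.228, -2.168]
force: [1.0, -0.5, -0.1]
opening: 0.0003
```

```bash
cat > lev.py <<'E'
import sys
from plan import *
e=np.radians(float(sys.argv[1])); r=float(sys.argv[2]); lead=float(sys.argv[3]); n=int(sys.argv[4]); tag=sys.argv[5]
d=np.array([np.cos(p[2]),np.sin(p[2]),0]); k=np.array([0,0,1.])
n_=np.sin(e)*d+np.cos(e)*k
C=post*[1,1,0]+.11*k-r*np.cos(e)*d+r*np.sin(e)*k+(.0065+lead)*n_
P=C+.0075*d+.019*k; _,G=goal(0,.07,0,.07,-1)
print("target",np.round(P,4)); rows(P,G,n)
if tag!="-":
    ims=[cv2.resize(imaging.read_camera("top")[180:310,270:430],(400,325)),cv2.resize(imaging.read_camera("side")[190:350,210:407],(400,325))]
    cv2.imwrite(f"pics/c{tag}.png",np.hstack(ims))
E
python3 lev.py 65 .07 .015 5 8; python3 - <<'E'
from h import *
im=imaging.read_camera("wrist"); cv2.imwrite("pics/w8.png",im)
E
```

```text
target [ 0.5046 -0.0887  0.2015]
0.007, -0.000, -0.001,  0.3, 0.4, 0.1, -1,
0.007, -0.000, -0.001,  0.3, 0.4, 0.1, -1,
0.007, -0.000, -0.001,  0.3, 0.4, 0.1, -1,
0.007, -0.000, -0.001,  0.3, 0.4, 0.1, -1,
0.007, -0.000, -0.001,  0.3, 0.4, 0.1, -1,
t 6.95 pos [ 0.5389 -0.0912  0.2006] F [ 1.  -0.5 -0.1] open 0.0 left [-0.034  0.002  0.001] [1.6 1.8 0.5]
```

View pics/c8.png

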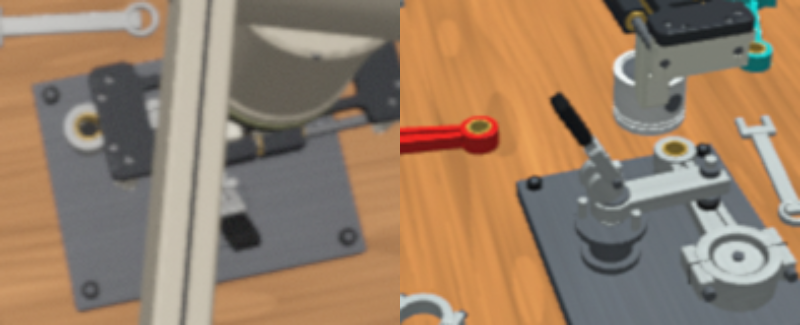

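View pics/w8.png

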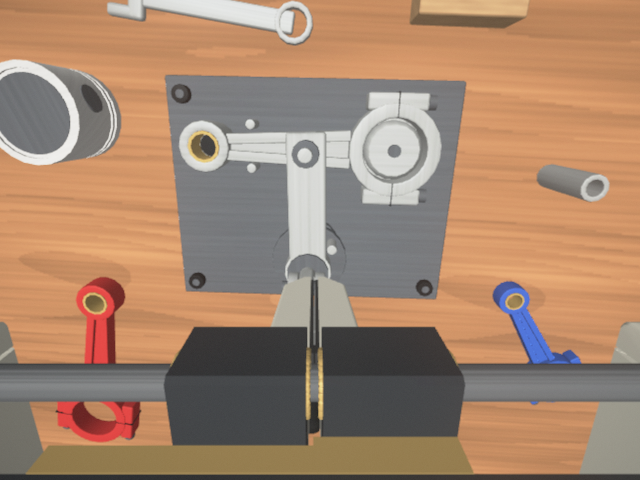

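The wrist view shows the strap square across the rod, with the spindle at (305,155) centred on the beam. Approaching the lever.

Request:
carry_out --motion '[0.009,0,-0.001,0.3,0.4,0,-1,0.009,0,-0.001,0.3,0.4,0,-1,0.008,0,0,0.3,0.4,0,-1,0.007,0,0,0.3,0.4,0,-1,0.006,0,0,0.3,0.2,0,-1]'

```text
t: 7.6
tool_pos: [0.4939, -0.0889, 0.1945]
orientation: [-0.042, 2.223, -2.219]
force: [0.4, -0.1, 0.3]
opening: 0.0004
```

```bash
python3 lev.py 55 .075 0 5 9
```

```text
target [ 0.477  -0.0893  0.1942]
0.003, 0.000, 0.000,  0.0, -0.0, 0.2, -1,
0.003, 0.000, 0.000,  0.0, -0.0, 0.2, -1,
0.003, 0.000, 0.000,  0.0, -0.0, 0.2, -1,
0.003, 0.000, 0.000,  0.0, -0.0, 0.2, -1,
0.003, 0.000, 0.000,  0.0, -0.0, 0.2, -1,
t 7.6 pos [ 0.4939 -0.0889  0.1945] F [ 0.4 -0.1  0.3] open 0.0 left [-0.017 -0.    -0.   ] [ 0.1 -0.2  1.1]
```

View pics/c9.png

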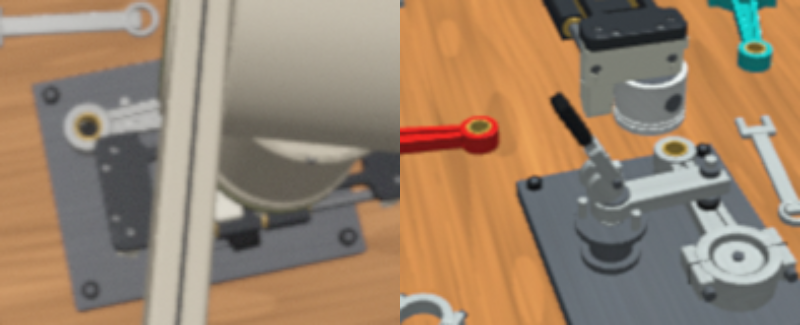

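```bash
python3 - <<'E'
from plan import *
m=imaging.camera_model("side"); s,Rm=now()
P=s["tool_pos"]
print("tip",proj(m,P-[0,0,.019]),"tcp",proj(m,P),"base",proj(m,P+[0,0,.065]), "bracket",proj(m,P+[0,-.094,.065]),proj(m,P+[0,.094,.065]))
d=np.array([np.cos(p[2]),np.sin(p[2]),0])
for th in (0,.1,.2,.3):
    e=np.radians(73)-th; print(th,proj(m,post*[1,1,0]+[0,0,.11]-.094*np.cos(e)*d+[0,0,.094*np.sin(e)]))
print(proj(m,post+[0,0,.049]))
im=imaging.read_camera("side"); cv2.imwrite("pics/s10.png",cv2.resize(im[120:330,180:410],(657,600)))
E
```

```text
tip [[306.32874322 245.04601051]] tcp [[306.29444798 235.19820502]] base [[306.17034525 199.56236661]] bracket [[324.45870572 233.14547623]] [[290.99018268 171.68687367]]
0 [[297.57506261 233.9047219 ]]
0.1 [[292.15485879 236.52644604]]
0.2 [[286.96504168 239.56922854]]
0.3 [[282.06814735 242.99637488]]
[[314.0559452  275.78616047]]
```

View pics/s10.png

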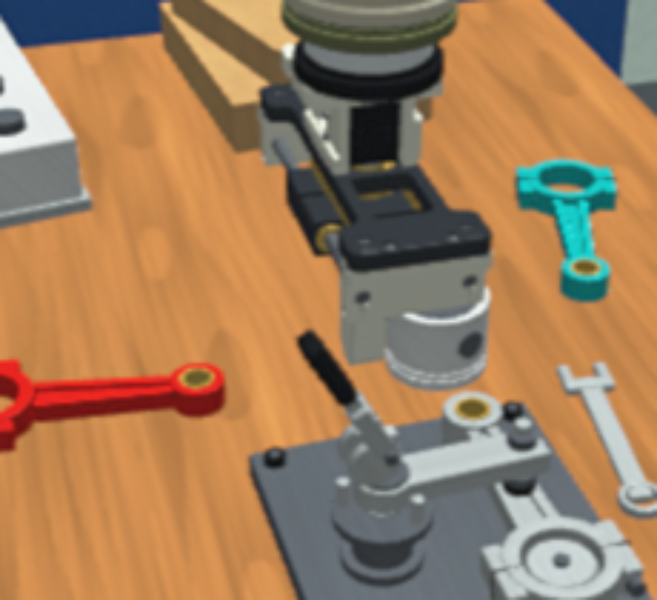

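The finger tip is at side (306,245), as projected. The lever end at (289,238) gives about 0.16 rad. Starting the push.

Request:
carry_out --motion '[0.005,0,0,0,0,0.3,-1,0.005,0,0,0,0,0.3,-1,0.005,0,0,0,0,0.3,-1,0.005,0.001,0,0,0,0.2,-1,0.005,0.001,0,0,0,0,-1]'

```text
t: 8.25
tool_pos: [0.47, -0.0898, 0.1939]
orientation: [-0.013, 2.209, -2.206]
force: [2.6, 0.2, -0.6]
opening: 0.0003
```

```bash
python3 lev.py 40 .075 0 5 11
```

```text
target [ 0.4614 -0.0897  0.1822]
0.002, 0.002, -0.000,  0.0, -0.0, -0.1, -1,
0.002, 0.002, -0.000,  0.0, -0.0, -0.1, -1,
0.002, 0.002, -0.000,  0.0, -0.0, -0.1, -1,
0.002, 0.002, -0.000,  0.0, -0.0, -0.1, -1,
0.002, 0.002, -0.000,  0.0, -0.0, -0.1, -1,
t 8.25 pos [ 0.47   -0.0898  0.1939] F [ 2.6  0.2 -0.6] open 0.0 left [-0.009  0.    -0.012] [ 0.1 -0.2 -0.4]
```

View pics/c11.png

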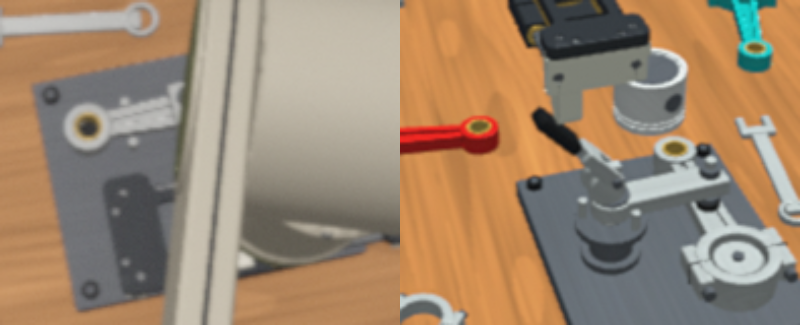

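The lever is going down. Following the arc.

Request:
carry_out --motion '[0.003,0.003,0,0,0,0,-1,0.003,0.003,0,0,0,0,-1,0.002,0.004,0,0,0,0,-1,0.002,0.005,0,0,0,0,-1,0.002,0.005,0,0,0,0,-1]'

```text
t: 8.85
tool_pos: [0.4572, -0.0905, 0.1737]
orientation: [-0.014, 2.209, -2.207]
force: [-0.5, -0.5, 4.1]
opening: 0.0007
```

```bash
python3 lev.py 20 .075 0 5 12
```

```text
target [ 0.4465 -0.09    0.1608]
0.002, 0.003, -0.000,  0.0, -0.0, -0.1, -1,
0.002, 0.003, -0.000,  0.0, -0.0, -0.1, -1,
0.002, 0.003, -0.000,  0.0, -0.0, -0.1, -1,
0.002, 0.003, -0.000,  0.0, -0.0, -0.1, -1,
0.002, 0.003, -0.000,  0.0, -0.0, -0.1, -1,
t 8.85 pos [ 0.4572 -0.0905  0.1737] F [-0.5 -0.5  4.1] open 0.001 left [-0.011  0.    -0.013] [ 0.  -0.2 -0.4]
```

View pics/c12.png

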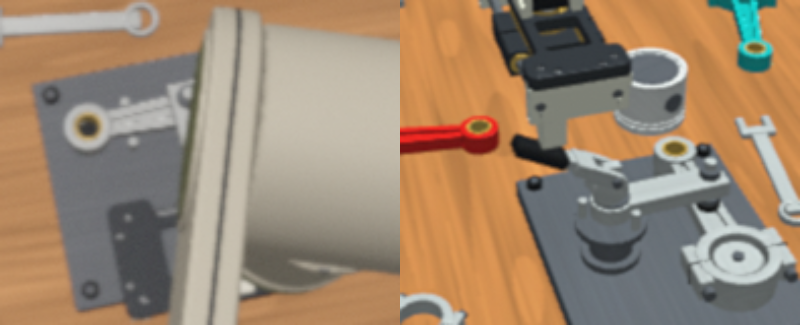

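Request:
carry_out --motion '[0.003,0.005,0,0,0,0,-1,0.003,0.005,0,0,0,0,-1,0.002,0.005,0,0,0,0,-1,0.001,0.005,0,0,0,0,-1,0,0.005,0,0,0,0,-1]'

```text
t: 9.45
tool_pos: [0.4465, -0.0908, 0.1461]
orientation: [-0.016, 2.21, -2.208]
force: [-2.4, -1.0, 4.5]
opening: 0.0005
```

```bash
python3 lev.py 4 .075 0 5 13
```

```text
target [ 0.4404 -0.0902  0.1407]
0.001, 0.001, -0.000,  0.0, -0.0, -0.1, -1,
0.001, 0.001, -0.000,  0.0, -0.0, -0.1, -1,
0.001, 0.001, -0.000,  0.0, -0.0, -0.1, -1,
0.001, 0.001, -0.000,  0.0, -0.0, -0.1, -1,
0.001, 0.001, -0.000,  0.0, -0.0, -0.1, -1,
t 9.45 pos [ 0.4465 -0.0908  0.1461] F [-2.4 -1.   4.5] open 0.0 left [-0.006  0.001 -0.005] [ 0.  -0.2 -0.3]
```

View pics/c13.png

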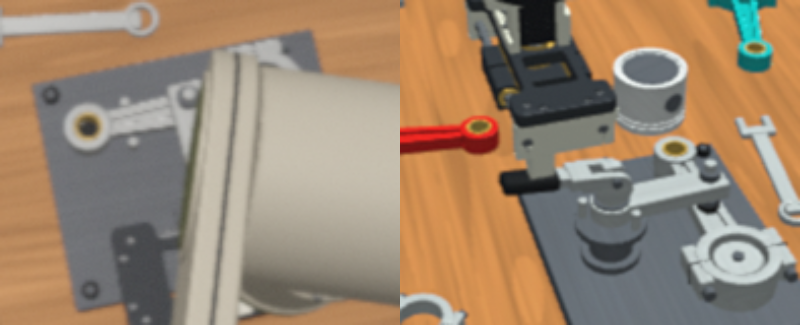

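Nearly level. Pressing on down to the stop in small steps.

Request:
carry_out --motion '[0.001,0.003,0,0,0,0,-1,0.001,0.003,0,0,0,0,-1,0,0.002,0,0,0,0,-1,0,0.003,0,0,0,0,-1,0,0.003,0,0,0,0,-1]'

```text
t: 10.05
tool_pos: [0.4456, -0.0912, 0.1372]
orientation: [-0.015, 2.208, -2.209]
force: [-17.2, 4.2, 35.7]
opening: 0.0007
```

Request:
carry_out --motion '[0,0.003,0,0,0,0,-1,0,0.003,0,0,0,0,-1,0,0.003,0,0,0,0,-1,0,0.003,0,0,0,0,-1,0,0.003,0,0,0,0,-1]'

```text
t: 10.55
tool_pos: [0.4456, -0.0914, 0.1374]
orientation: [-0.018, 2.206, -2.21]
force: [-16.6, 4.2, 31.0]
opening: 0.0006
```

```bash
python3 lev.py 4 .075 0 5 14
```

```text
target [ 0.4404 -0.0902  0.1407]
0.001, -0.001, -0.000,  -0.0, -0.0, -0.1, -1,
0.001, -0.001, -0.000,  -0.0, -0.0, -0.1, -1,
0.001, -0.001, -0.000,  -0.0, -0.0, -0.1, -1,
0.001, -0.001, -0.000,  -0.0, -0.0, -0.1, -1,
0.001, -0.001, -0.000,  -0.0, -0.0, -0.1, -1,
t 10.55 pos [ 0.4456 -0.0914  0.1374] F [-16.6   4.2  31. ] open 0.001 left [-0.005  0.001  0.003] [-0.1 -0.1 -0.3]
```

View pics/c14.png

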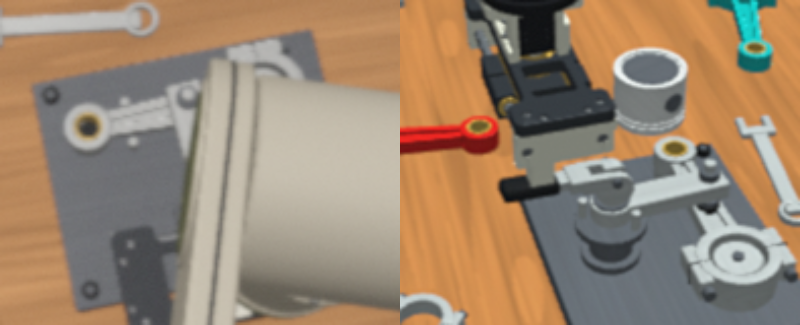

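The lever is on its stop: no motion under 31–36 N. Retreating upward.

Request:
carry_out --motion '[0,-0.01,0,0,0,0,-1,0,-0.03,0,0,0,0,-1,0,-0.04,0,0,0,0,-1,0.03,-0.03,0,0,0,0,-1,0.04,-0.02,0,0,0,0,-1]'

```text
t: 11.15
tool_pos: [0.373, -0.0911, 0.2675]
orientation: [-0.029, 2.214, -2.208]
force: [-0.3, -1.0, 1.6]
opening: 0.0003
```

Request:
carry_out --motion '[0,0,-0.04,0,0,0,-1,0,0,-0.05,0,0,0,-1,0,0,-0.05,0,0,0,-1,0,0,-0.05,0,0,0,-1,0,0,-0.04,0,0,0,-1]'

```text
t: 11.65
tool_pos: [0.3676, 0.1379, 0.2719]
orientation: [0.005, 2.216, -2.215]
force: [0.7, -0.6, 0.3]
opening: 0.0
```

```bash
python3 - <<'E'
from plan import *
s,_=now(); print(s["t"],s["tool_pos"],np.round(s["force"],1))
a=imaging.read_camera("top"); cv2.imwrite("pics/t15.png",cv2.resize(a[170:320,260:440],(720,600),interpolation=cv2.INTER_CUBIC))
b=imaging.read_camera("side"); cv2.imwrite("pics/s15.png",cv2.resize(b[220:400,250:440],(633,600),interpolation=cv2.INTER_CUBIC))
cv2.imwrite("pics/ts15.png",np.hstack([cv2.resize(a,(400,300)),cv2.resize(b,(400,300))]))
m=imaging.camera_model("side");mt=imaging.camera_model("top")
d=np.array([np.cos(p[2]),np.sin(p[2]),0])
for th in (1.0,1.1,1.2):
    e=np.radians(73)-th; Q=post*[1,1,0]+[0,0,.11]-.094*np.cos(e)*d+[0,0,.094*np.sin(e)]
    print(th,(proj(m,Q)[0]-[250,220])*3.333,(proj(mt,Q)[0]-[260,170])*4)
for ang in (0,.05):
    A=p[2]+ang; Q=post*[1,1,0]+[.09*np.cos(A),.09*np.sin(A),.098]; print("spindle",ang,(proj(m,Q)[0]-[250,220])*3.333,(proj(mt,Q)[0]-[260,170])*4)
E
```

```text
11.65 [0.36764849 0.13790259 0.2719167 ] [ 0.7 -0.6  0.3]
1.0 [ 33.75997112 179.18318559] [440.88634439 542.78273456]
1.1 [ 30.47726871 194.92743913] [439.41397284 548.55464003]
1.2 [ 29.11942667 210.40777128] [437.49058598 552.26691406]
spindle 0 [379.15326504 171.99908689] [351.09279824 187.86307793]
spindle 0.05 [375.72206448 166.91738584] [342.26631339 189.79876969]
```

View pics/t15.png

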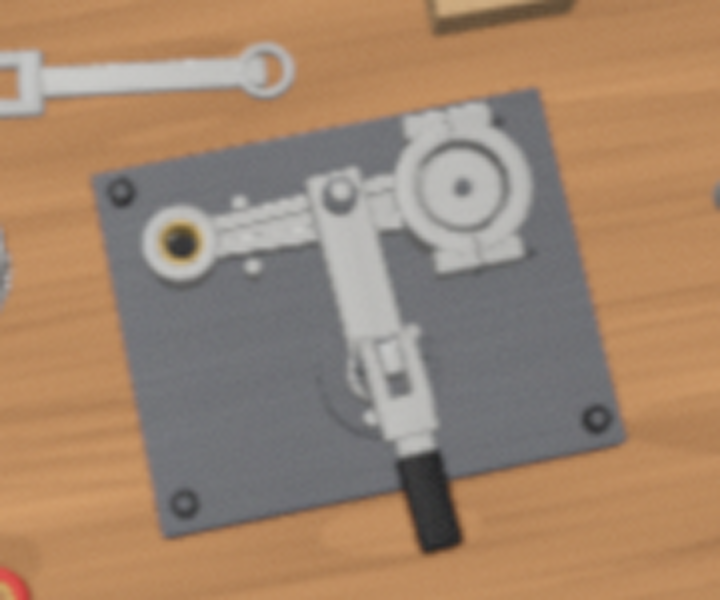

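View pics/s15.png

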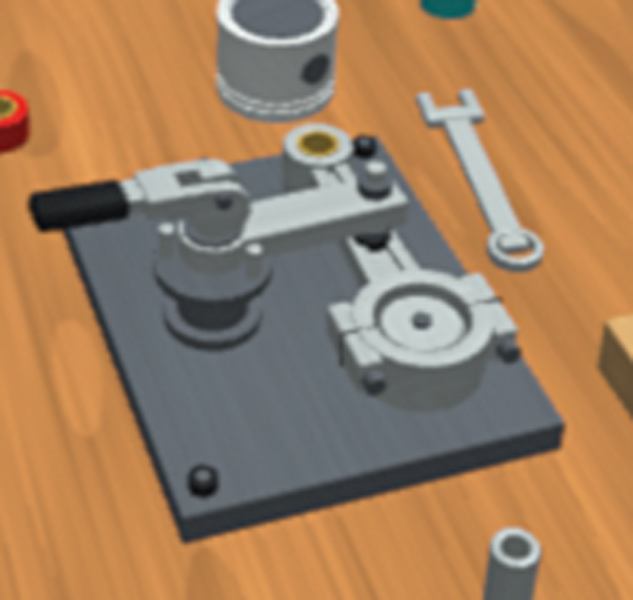

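View pics/ts15.png

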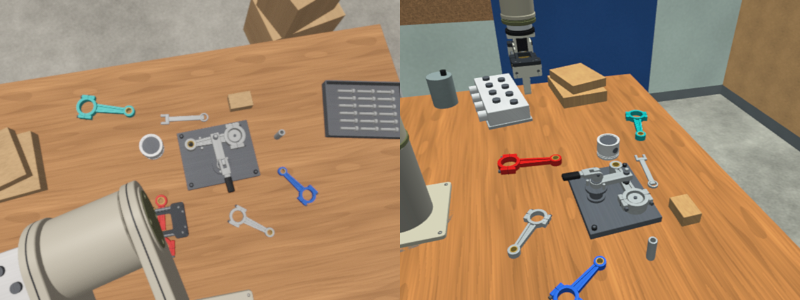

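The lever is down and the strap lies across the rod, but the top view hints at a few hundredths of a radian off the stop. I'll check this with the wrist camera from above.

Request:
carry_out --motion '[-0.03,-0.005,0.046,0,0,0,-1,-0.03,-0.005,0.046,0,0,0,-1,-0.03,-0.005,0.046,0,0,0,-1,-0.03,-0.005,0.046,0,0,0,-1,-0.03,-0.005,0.046,0,0,0,-1]'

```text
t: 12.25
tool_pos: [0.5111, -0.0716, 0.2935]
orientation: [-0.028, 2.208, -2.2]
force: [0.2, 0.4, 1.0]
opening: 0.0004
```

Request:
carry_out --motion '[0,0,0,0,0,0,-1,0,0,0,0,0,0,-1,0,0,0,0,0,0,-1,0,0,0,0,0,0,-1,0,0,0,0,0,0,-1]'

```text
t: 12.75
tool_pos: [0.5105, -0.0772, 0.2907]
orientation: [-0.027, 2.214, -2.206]
force: [-0.1, -0.3, 0.2]
opening: 0.0007
```

```bash
python3 - <<'E'
from plan import *
s,Rm=now(); m=imaging.camera_model("wrist"); im=imaging.read_camera("wrist"); cv2.imwrite("pics/w16.png",im)
cv2.imwrite("pics/w16c.png",cv2.resize(im[60:360,150:480],(660,600),interpolation=cv2.INTER_CUBIC))
a=cv2.imread("pics/w8.png");cv2.imwrite("pics/w8c.png",cv2.resize(a[60:320,150:480],(762,600),interpolation=cv2.INTER_CUBIC))
print(s["tool_pos"],s["orientation"]); 
Rc=R.from_rotvec(m["orientation"]).as_matrix()
ext_R=Rm.T@Rc; ext_t=Rm.T@(m["position"]-s["tool_pos"]); print(ext_R.round(3),ext_t.round(4))
np.savez("wext.npz",R=ext_R,t=ext_t,K=m["K"],pos=s["tool_pos"],ori=s["orientation"])
E
```

```text
[ 0.51052101 -0.07724014  0.29065841] [-0.02657262  2.21440926 -2.20587854]
[[ 0.     0.955  0.296]
 [-0.    -0.296  0.955]
 [ 1.    -0.     0.   ]] [-0.0825 -0.1473 -0.001 ]
```

View pics/w16c.png

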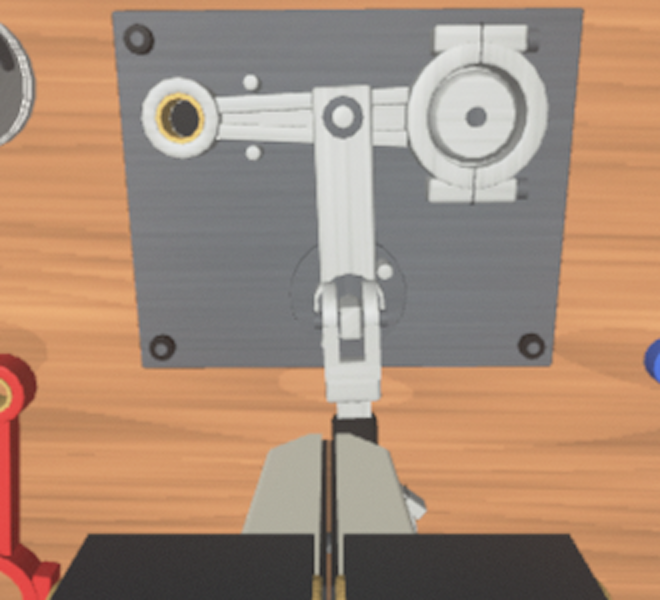

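View pics/w8c.png

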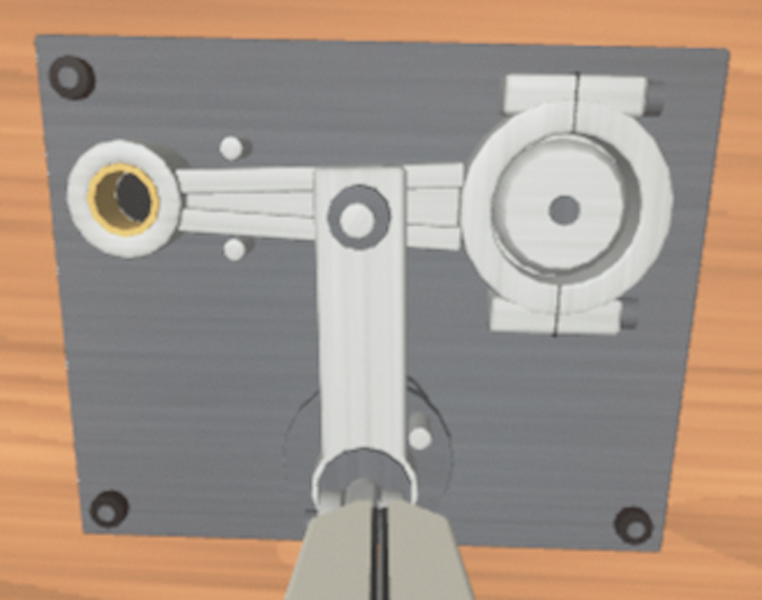

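```bash
python3 - <<'E'
import numpy as np,cv2
from scipy.spatial.transform import Rotation as R
w=np.load("wext.npz"); K=w["K"]
L=np.array([[.1,.125,.02],[.1,-.125,.02],[-.1,-.125,.02],[-.1,.125,.02]])
def do(name,off,sc,corn,pairs,pins,zt):
    c=np.array(corn)/sc+off
    ok,rv,tv=cv2.solvePnP(L,c,K,None); pr=cv2.projectPoints(L,rv,tv,K,None)[0][:,0]
    Rm=cv2.Rodrigues(rv)[0]; C=(-Rm.T@tv).ravel(); print(name,"reproj",np.round(pr-c,1).ravel(),"cam",C.round(3))
    def bk(px,z):
        d=Rm.T@(np.linalg.inv(K)@np.r_[np.array(px)/sc+off,1]); return C+d*(z-C[2])/d[2]
    for n,a,b in pairs:
        A,B=bk(a,zt),bk(b,zt); D=A-B; print("  ",n,"angle",np.arctan2(D[1],D[0]).round(4),A.round(4),B.round(4))
    for n,px,z in pins: print("  ",n,bk(px,z).round(4))
do("w8",[150,60],762/330,[[36,36],[729,49],[661,551],[84,533]],[("left",(316,169),(321,440)),("right",(405,169),(405,440)),],[("spindle",(358,221),.104),("pin",(420,437),.079)],.088)
do("w16",[150,60],2,[[113,12],[582,10],[551,364],[143,367]],[("left",(314,88),(320,275)),("right",(369,87),(374,275)),],[("spindle",(343,117),.098),("pin",(385,271),.079),("leverblk",(354,402),.117)],.082)
E
```

```text
w8 reproj [ 0.1 -0.   0.  -0.1 -0.2  0.1  0.1  0.1] cam [ 0.068 -0.01   0.347]
   left angle 0.0162 [0.0582 0.0163 0.088 ] [-0.0281  0.0149  0.088 ]
   right angle 0.0294 [ 0.0587 -0.0103  0.088 ] [-0.0273 -0.0128  0.088 ]
   spindle [0.0447 0.0028 0.104 ]
   pin [-0.0294 -0.018   0.079 ]
w16 reproj [ 0.2 -0.2 -0.1 -0.3 -0.4  0.3  0.3  0.3] cam [0.042 0.014 0.443]
   left angle 0.0229 [0.0583 0.0179 0.082 ] [-0.0307  0.0159  0.082 ]
   right angle 0.0394 [ 0.0586 -0.0079  0.082 ] [-0.0309 -0.0114  0.082 ]
   spindle [0.0451 0.0047 0.098 ]
   pin [-0.0294 -0.0172  0.079 ]
   leverblk [-8.58e-02 -1.00e-04  1.17e-01]
```

The wrist fits give a strap angle of about 0.025 rad before the lever push and 0.03–0.04 rad after. That is barely above the measuring error. A short gentle re-push at the strap side will settle whether it sits on its stop, so I'm going round to the +y side.

```bash
python3 - <<'E'
from plan import *
P,G=goal(0,.075,.055,.067,-1); P2=P.copy(); P2[2]=.27
rows(P2,G,3); rows(P,G,5)
E
```

```text
-0.024, 0.007, -0.014,  0.1, 0.0, 0.0, -1,
-0.024, 0.007, -0.014,  0.1, 0.0, 0.0, -1,
-0.024, 0.007, -0.015,  0.1, 0.0, 0.0, -1,
t 12.8 pos [ 0.5106 -0.0771  0.2908] F [0.1 0.4 0.7] open -0.0 left [ 0.07   0.045 -0.021] [0.2 0.  0. ]
-0.014, 0.041, -0.009,  0.0, 0.0, 0.0, -1,
-0.014, 0.041, -0.009,  0.0, 0.0, 0.0, -1,
-0.014, 0.041, -0.009,  0.0, 0.0, 0.0, -1,
-0.014, 0.041, -0.009,  0.0, 0.0, 0.0, -1,
-0.014, 0.041, -0.009,  0.0, 0.0, 0.0, -1,
t 12.8 pos [ 0.5106 -0.0771  0.2908] F [0.1 0.4 0.7] open -0.0 left [ 0.07   0.045 -0.205] [0.2 0.  0. ]
```

Request:
carry_out --motion '[-0.02,0,-0.015,0,0,0,-1,-0.02,0,-0.015,0,0,0,-1,-0.016,0.01,-0.015,0,0,0,-1,0,0.02,0,0,0,0,-1,0,0.03,0,0,0,0,-1]'

```text
t: 13.3
tool_pos: [0.5698, -0.0252, 0.2376]
orientation: [-0.017, 2.202, -2.198]
force: [0.8, -0.6, -0.6]
opening: 0.0005
```

```bash
python3 - <<'E'
from plan import *
P,G=goal(0,.06,.052,.069,-1); rows(P,G,5)
E
```

```text
0.001, 0.030, 0.002,  0.0, 0.1, -0.2, -1,
0.001, 0.030, 0.002,  0.0, 0.1, -0.2, -1,
0.001, 0.030, 0.002,  0.0, 0.1, -0.2, -1,
0.001, 0.030, 0.002,  0.0, 0.1, -0.2, -1,
0.001, 0.030, 0.002,  0.0, 0.1, -0.2, -1,
t 13.3 pos [ 0.5698 -0.0252  0.2376] F [ 0.8 -0.6 -0.6] open 0.0 left [-0.004 -0.01  -0.15 ] [ 0.1  0.3 -0.8]
```

Request:
carry_out --motion '[0.001,0.03,0.001,0,0,-0.2,-1,0.001,0.03,0.001,0,0,-0.2,-1,0.001,0.03,0.001,0,0,-0.2,-1,0.001,0.03,0.001,0,0,-0.2,-1,0,0.026,0.001,0,0,0,-1]'

```text
t: 13.8
tool_pos: [0.5672, -0.0251, 0.0889]
orientation: [-0.035, 2.202, -2.199]
force: [0.4, 0.1, -0.3]
opening: 0.0003
```

```bash
python3 meas.py 0 5 17 .0295
```

```text
tool yaw as strap angle 0.014 r 0.0628 off 0.0614
-0.002, -0.000, 0.007,  0.0, 0.2, -0.1, -1,
-0.002, -0.000, 0.007,  0.0, 0.2, -0.1, -1,
-0.002, -0.000, 0.007,  0.0, 0.2, -0.1, -1,
-0.002, -0.000, 0.007,  0.0, 0.2, -0.1, -1,
-0.002, -0.000, 0.007,  0.0, 0.2, -0.1, -1,
t 13.8 pos [ 0.5672 -0.0251  0.0889] F [ 0.4  0.1 -0.3] open 0.0 left [ 0.009 -0.032  0.   ] [ 0.1  0.8 -0.3]
```

View pics/c17.png

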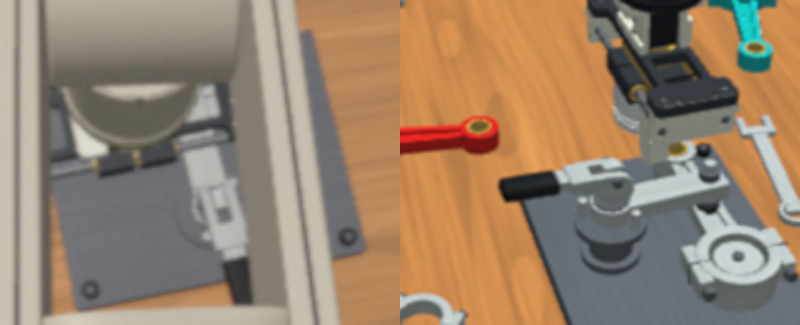

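Request:
carry_out --motion '[0,0,0.007,0,0.2,0,-1,0,0,0.007,0,0.2,0,-1,0,0,0.006,0,0.2,0,-1,0,0,0.004,0,0.2,0,-1,0,0,0.002,0,0,0,-1]'

```text
t: 14.4
tool_pos: [0.5692, -0.0529, 0.0934]
orientation: [-0.017, 2.206, -2.206]
force: [-0.4, -0.1, -0.6]
opening: 0.0004
```

Request:
carry_out --motion '[0,0,0.002,0,0,0,-1,0,0,0.002,0,0,0,-1,0,0,0.002,0,0,0,-1,0,0,0.002,0,0,0,-1,0,0,0.002,0,0,0,-1]'

```text
t: 14.9
tool_pos: [0.5698, -0.0562, 0.0946]
orientation: [-0.018, 2.219, -2.191]
force: [-0.6, 9.2, 2.0]
opening: 0.0003
```

Request:
carry_out --motion '[0,0.003,0.002,0,0,0,-1,0,0.003,0.003,0,0,0,-1,0,0.002,0.003,0,0,0,-1,0,0,0.003,0,0,0,-1,0,0,0.003,0,0,0,-1]'

```text
t: 15.4
tool_pos: [0.5698, -0.0576, 0.0948]
orientation: [-0.026, 2.239, -2.167]
force: [-0.7, 10.9, 2.8]
opening: 0.0005
```

```bash
python3 meas.py 0 5 - .0295
```

```text
tool yaw as strap angle 0.007 r 0.0642 off 0.0322
-0.001, 0.001, 0.000,  0.4, 0.1, -0.1, -1,
-0.001, 0.001, 0.000,  0.4, 0.1, -0.1, -1,
-0.001, 0.001, 0.000,  0.4, 0.1, -0.1, -1,
-0.001, 0.001, 0.000,  0.4, 0.1, -0.1, -1,
-0.001, 0.001, 0.000,  0.4, 0.1, -0.1, -1,
t 15.4 pos [ 0.5698 -0.0576  0.0948] F [-0.7 10.9  2.8] open 0.0 left [ 0.007  0.    -0.006] [ 1.8  0.4 -0.4]
```

Request:
carry_out --motion '[0,0.004,0.004,0.5,0,0,-1,0,0.004,0.004,0.5,0,0,-1,0,0.002,0.005,0.5,0,0,-1,0,0,0.005,0.5,0,0,-1,0,0,0.005,0.5,0,0,-1]'

```text
t: 15.9
tool_pos: [0.5705, -0.0608, 0.0951]
orientation: [-0.034, 2.221, -2.18]
force: [-0.5, 20.5, 3.0]
opening: 0.0009
```

```bash
python3 meas.py 0 5 - .0295
```

```text
tool yaw as strap angle 0.013 r 0.0648 off 0.0273
-0.001, 0.001, -0.001,  0.2, 0.2, -0.1, -1,
-0.001, 0.001, -0.001,  0.2, 0.2, -0.1, -1,
-0.001, 0.001, -0.001,  0.2, 0.2, -0.1, -1,
-0.001, 0.001, -0.001,  0.2, 0.2, -0.1, -1,
-0.001, 0.001, -0.001,  0.2, 0.2, -0.1, -1,
t 15.9 pos [ 0.5705 -0.0608  0.0951] F [-0.5 20.5  3. ] open 0.001 left [ 0.006  0.003 -0.006] [ 1.1  0.8 -0.3]
```

Request:
carry_out --motion '[0,0,0.004,0.3,0,0,-1,0,0,0.004,0.3,0,0,-1,0,0,0.005,0.3,0,0,-1,0,0,0.005,0,0,0,-1,0,0,0.005,0,0,0,-1]'

```text
t: 16.4
tool_pos: [0.5705, -0.0612, 0.0952]
orientation: [-0.046, 2.238, -2.156]
force: [-1.8, 21.0, 6.2]
opening: 0.0001
```

Blocked now at 21 N, so it is on the stop. Backing off and inspecting again.

Request:
carry_out --motion '[0,0,-0.02,0.4,0,0,-1,0,-0.02,-0.02,0.4,0,0,-1,0,-0.04,-0.01,0.4,0,0,-1,0,-0.05,0,0,0,0,-1,0,-0.05,0,0,0,0,-1]'

```text
t: 16.9
tool_pos: [0.562, -0.0104, 0.2511]
orientation: [-0.069, 2.227, -2.183]
force: [1.0, 0.0, -0.2]
opening: 0.0005
```

Request:
carry_out --motion '[0.02,-0.02,0.012,0,0,0,-1,0.02,-0.02,0.012,0,0,0,-1,0.02,0,0.01,0,0,0,-1,0,0,0,0,0,0,-1,0,0,0,0,0,0,-1]'

```text
t: 17.4
tool_pos: [0.5069, -0.0492, 0.305]
orientation: [-0.05, 2.212, -2.178]
force: [0.7, 0.2, -0.6]
opening: 0.0005
```

```bash
python3 - <<'E'
from plan import *
s,Rm=now(); im=imaging.read_camera("wrist"); print(s["t"],s["tool_pos"])
cv2.imwrite("pics/w18.png",im)
cv2.imwrite("pics/w18c.png",cv2.resize(im[60:360,150:480],(660,600),interpolation=cv2.INTER_CUBIC))
E
```

```text
17.4 [ 0.50692351 -0.04917451  0.30495064]
```

View pics/w18c.png

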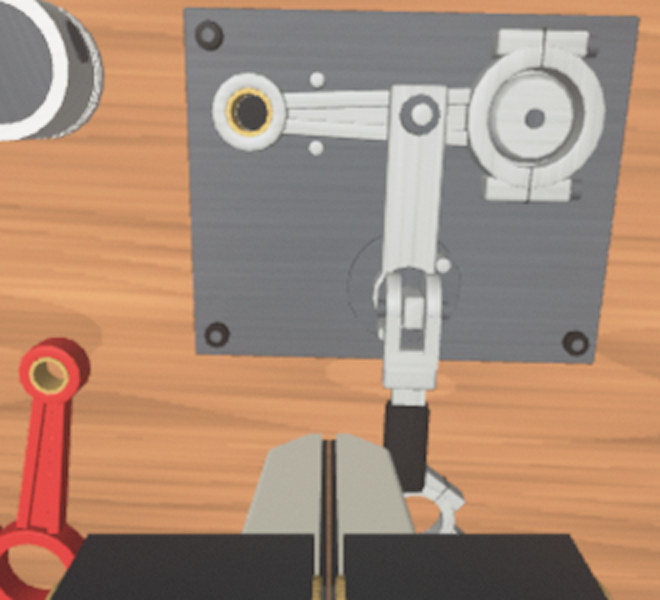

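```bash
python3 - <<'E'
import numpy as np,cv2
w=np.load("wext.npz"); K=w["K"]
L=np.array([[.1,.125,.02],[.1,-.125,.02],[-.1,-.125,.02],[-.1,.125,.02]])
def do(name,off,sc,corn,pairs,pins,zt):
    c=np.array(corn)/sc+off
    ok,rv,tv=cv2.solvePnP(L,c,K,None); pr=cv2.projectPoints(L,rv,tv,K,None)[0][:,0]
    Rm=cv2.Rodrigues(rv)[0]; C=(-Rm.T@tv).ravel(); print(name,np.round(pr-c,1).ravel())
    def bk(px,z):
        d=Rm.T@(np.linalg.inv(K)@np.r_[np.array(px)/sc+off,1]); return C+d*(z-C[2])/d[2]
    for n,a,b in pairs:
        A,B=bk(a,zt),bk(b,zt); D=A-B; print("  ",n,"angle",np.arctan2(D[1],D[0]).round(4),A.round(4),B.round(4))
    for n,px,z in pins: print("  ",n,bk(px,z).round(4))
do("w16",[150,60],2,[[113,12],[582,10],[551,364],[143,367]],[("left",(314,88),(320,275)),("right",(369,87),(374,275)),],[("spindle",(343,117),.098),("pin",(385,271),.079),("grip",(354,402),.117),("small",(180,117),.054),("big",(476,117),.054)],.082)
do("w18",[150,60],2,[[185,9],[638,17],[594,363],[195,354]],[("left",(390,86),(384,270)),("right",(446,87),(438,270)),],[("spindle",(422,114),.098),("pin",(443,266),.079),("grip",(408,402),.117),("gripend",(404,486),.117),("small",(248,111),.054),("big",(535,118),.054)],.082)
E
```

```text
w16 [ 0.2 -0.2 -0.1 -0.3 -0.4  0.3  0.3  0.3]
   left angle 0.0229 [0.0583 0.0179 0.082 ] [-0.0307  0.0159  0.082 ]
   right angle 0.0394 [ 0.0586 -0.0079  0.082 ] [-0.0309 -0.0114  0.082 ]
   spindle [0.0451 0.0047 0.098 ]
   pin [-0.0294 -0.0172  0.079 ]
   grip [-8.58e-02 -1.00e-04  1.17e-01]
   small [0.046  0.0867 0.054 ]
   big [ 0.0452 -0.0645  0.054 ]
w18 [-0.1 -0.3 -0.2 -0.1 -0.1  0.4  0.4  0.1]
   left angle 0.0087 [0.0573 0.0134 0.082 ] [-0.0331  0.0126  0.082 ]
   right angle 0.0182 [ 0.0573 -0.0139  0.082 ] [-0.0325 -0.0155  0.082 ]
   spindle [ 0.044  -0.0012  0.098 ]
   pin [-0.0308 -0.0184  0.079 ]
   grip [-9.31e-02  1.00e-04  1.17e-01]
   gripend [-1.391e-01 -1.000e-04  1.170e-01]
   small [0.0454 0.0863 0.054 ]
   big [ 0.0447 -0.0654  0.054 ]
```

```bash
python3 - <<'E'
from plan import *
b=imaging.read_camera("side"); cv2.imwrite("pics/s19.png",cv2.resize(b[220:400,250:440],(633,600),interpolation=cv2.INTER_CUBIC))
print(robot.read_state()["force"])
E
```

```text
[ 0.55450207 -0.82450778  0.05054615]
```

View pics/s19.png

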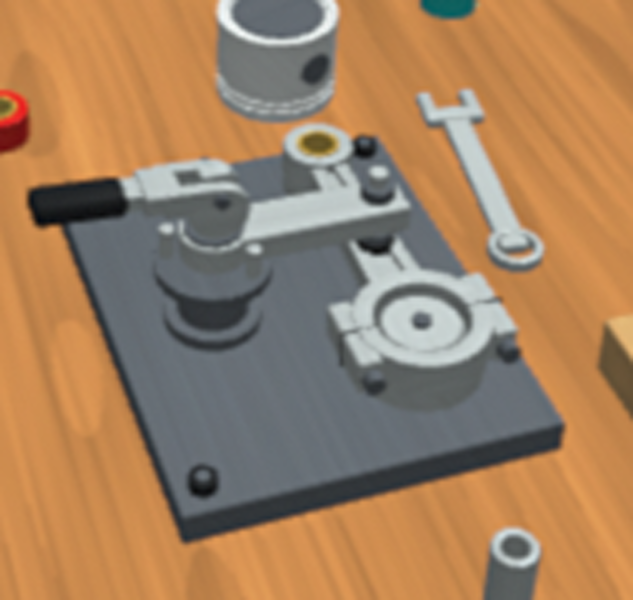

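The lever is level (end at about 32,205). The strap is square across the rod with the pad down on the beam (375,240). The rod and the loose parts haven't moved, and the arm is clear. Handing in.

```bash
python3 -c "
from plant import robot
print(robot.close_job())"
```

```text
the job is handed in; nothing more can be done
None
```

The connecting rod is clamped and the job is handed in at about 17.5 s of the 48 s allowed. With the fingers shut, I pushed the strap round to its stop and then pushed the cam lever down to its stop.

- **Strap:** Pressing the lever had turned the strap off its stop: the wrist view showed about 0.035 rad. After the lever was down, I pushed it back with the finger until it stopped moving under 21 N. The last wrist view put it at 0.00 ± 0.01 rad. This second push came after the lever, so it is slightly out of the order asked.
- **Lever:** It stopped moving under about 31–36 N. The pictures gave about 1.15–1.19 rad against 1.2 for fully down, which agrees within the measuring error.
- **Rod and loose parts:** The rod's two ends were in the same place before and after the second push, to within 1 mm. In the pictures the loose parts looked unmoved.
- **Not checked:** I did not measure the pad force. In the side view the pad appears down on the rod's beam.
- **Arm:** At hand-in it was clear of everything, with the tool at 0.305 m height and the wrist force near zero.

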